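# Slide the candlestick into its empty dock

### The job

The drinks table is being set for a gallery opening. Gently push the tall brass candlestick that stands out on the open table, low on its foot so that it slides and never tips, into the empty one of the two wooden docks until its foot is fully home against the dock's back, and leave it standing there. Do not grip, lift or carry it, and leave its twin in the other dock and everything else on the table where they are.

Things in the scene. Friction and masses are not known exactly. Their poses are not given: they have to be found in the camera images.
- candlestick: The candlestick to push: brass, ivory candle, one loose rigid piece, 304 mm tall, 0.35-0.6 kg. Foot: round disc 72 mm across, 30 mm high, upright side; over it a flare (60 mm across, gone by 52 mm up), a stem 18 mm thick, a socket 32 mm wide at 160-182 mm, a candle 22 mm thick. Slides if pushed at the foot, topples if pushed high. Origin: centre of the foot's underside; z up; yaw means nothing.
- dock_free: The empty dock: fixed three-sided wood fence, no floor, 30 mm high, 14 mm thick, open to its -x side (roughly to the robot, yaw up to 0.3 rad). Origin: on the table, where the foot's centre stands when home; x points into the dock. Back's inner face at x=+36 mm, cheeks' inner faces at y=+-48 mm (12 mm play a side), cheeks run from x=-10 mm: a foot that is home stands 26 mm out.
- dock_taken: The other dock, same shape, same axes, fixed; the twin candlestick stands in it. It may be to the left or to the right of the empty one.
- twin: Bystander: an identical candlestick already standing home in the other dock. Origin as for the candlestick.
- bottle: Bystander: green glass bottle, 74 mm in diameter, 290 mm tall, standing to the left. Origin: centre of its underside.
- cups: Bystander: stack of three pale green paper cups, 79 mm across the rims, 115 mm tall, between the docks, towards their far side. Origin: centre of its underside.
- booklets: Bystander: pile of white booklets, 210 mm (x) by 148 mm (y), 36 mm high, fixed, to the right. Origin: centre of its underside.
There are look-alikes about, which are no part of the job. What is shaped like the dock_free but black, grey or red is not meant.

How it is judged:
By the outcome, as a careful person would: the job done as asked, in the order asked, and still so for the second after the job is handed in, with the robot touching nothing.
It also fails if it takes over 53 s, if anything falls off the work surface, if the arm or the gripper's body presses on something with over 40 N, if the wrist force passes 120 N, or if a joint passes its speed limit or range.

### The arm

A 6-joint arm with a two-finger parallel gripper is mounted at the origin on the work surface. World frame = base frame: x ahead of the robot, y to its left, z up, the work surface at z = 0. Lengths are in m, angles in rad, forces in N, time in s.
With the tool pointing down it reaches from about 0.35 to 1 m from the base axis. Payload 7.1 kg.
Tool frame: the origin (TCP) lies between the finger pads; the fingertips stand 22 mm ahead of it and the grasp point (between the pads) lies 3 mm ahead of it; z points along the fingers, y is the line along which they close (so a half turn about z gives the same grasp; the last joint's range is limited). The gripper opens to 85 mm and grips with 20 to 120 N. Pads are 22 mm wide; open, the fingers measure 114 mm over their backs; the gripper's body (76 mm by 85 mm) begins 54 mm behind the grasp point. The pads swing forward as they close: fully open they stand 13 mm farther back than shut.
Start: joints at [1.327, 0.423, 1.63, -0, 1.089, -0.019], TCP at [0.139, 0.609, 0.253] pointing down, gripper open.
Joint ranges: [-3, 3], [-0.9, 2.11], [0.09, 2.58], [-1.31, 4.45], [0.11, 2.69], [-2.54, 2.54]. Speed limits (rad/s): [2.39, 2.39, 3.01, 3.14, 3.14, 3.14].

### API

Orientations are given as a rotation vector (axis times angle).
In Python, from rig import manip gives the robot as it stands. The module is installed in compiled form; this text tells all that it offers. Calls block until the motion is done:
- manip.move_to(position, orientation): joint-space move of the TCP to a pose.
- manip.servo_line(position, orientation=None, rate=0.15): straight line of the TCP; orientation=None keeps the orientation; rate is the mean speed in m/s.
- manip.set_joints(angles): joint-space move.
- manip.command_gripper(opening, f_grip=None): finger opening in m; f_grip is the grip in N (None keeps the last); returns when the fingers have stopped.
- manip.hold(seconds).
- manip.solve_ik(position, orientation): joint angles nearest the present ones, or None.
- manip.camera(name): name is "scene" or "top"; returns a dict with "image" (400x640x3 uint8, red, green, blue), "fx", "fy", "cx", "cy" (pixels), "cam_to_world" (4x4, takes a point from camera to world coordinates). Camera axes: x right, y down, z forward; pixel columns grow to the right and rows downward; lengths in m; the calibration is good to about 2 mm. A picture is of the moment at which its call begins. There is no depth.
A pose or a line that the arm cannot do raises manip.IKError and nothing moves.
- manip.sign_off(): hands the job in; it is judged then, once.
Readings, each from a call of its own:
- manip.get_time(): time.
- manip.get_joint_positions(): joint angles.
- manip.get_joint_vel(): joint speeds.
- manip.get_tau(): joint torques, N m.
- manip.get_position(): TCP position.
- manip.get_ee_rot(): TCP orientation.
- manip.get_contact_force(): force on the tool from outside, world axes, zero at the start.
- manip.get_torque(): the same for the moment, N m.
- manip.get_width(): finger opening in m.
- manip.get_grip_force(): force on a finger pad.
Only numpy, scipy, OpenCV 4.12 (cv2) and the standard library are available. Lean on these libraries where they do the work, as an engineer would, in place of code of your own. Each camera call takes 0.05 s, during which the arm holds its last target. There are 200 camera calls.

## Working session

There is one attempt and no reset: what is moved stays moved. The work goes in short steps, each a Python script; the robot and the scene stay as the last script left them, time stands still between calls to the robot, and variables do not carry over. Pictures are saved under pics/ and viewed, at most 10 in all, crops included, and the job is handed in when it is done.

```bash
mkdir -p pics; python3 - <<'E'
from rig import manip
import cv2,numpy as np
for n in("scene","top"):
    c=manip.camera(n); cv2.imwrite(f"pics/{n}0.png",c["image"][:,:,::-1]); print(n,c["fx"],c["fy"],c["cx"],c["cy"]);print(np.round(c["cam_to_world"],4))
print(manip.get_time(),manip.get_ee_rot(),manip.get_position())
E
```

```text
scene 420.5420964637498 420.5420964637498 321.64044019749025 203.61449844909637
[[ 0.6629  0.5458 -0.5126  1.2677]
 [ 0.7487 -0.4934  0.4428 -0.6216]
 [-0.0113 -0.6772 -0.7357  1.0327]
 [ 0.      0.      0.      1.    ]]
top 385.3045812234297 385.3045812234297 322.19595773115896 191.6635013522119
[[-0.0261 -0.9911  0.1304  0.4285]
 [-0.9996  0.0245 -0.0137 -0.0023]
 [ 0.0104 -0.1307 -0.9914  1.2224]
 [ 0.      0.      0.      1.    ]]
0.1 [-3.52335994e-01 -3.12158388e+00  2.17842633e-03] [0.13917781 0.60882433 0.25260688]
```

View pics/scene0.png

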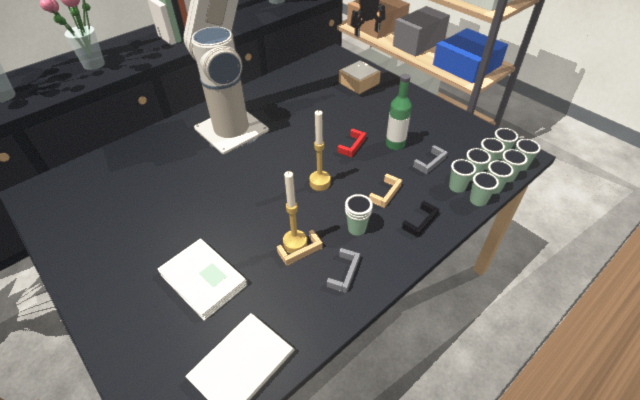

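View pics/top0.png

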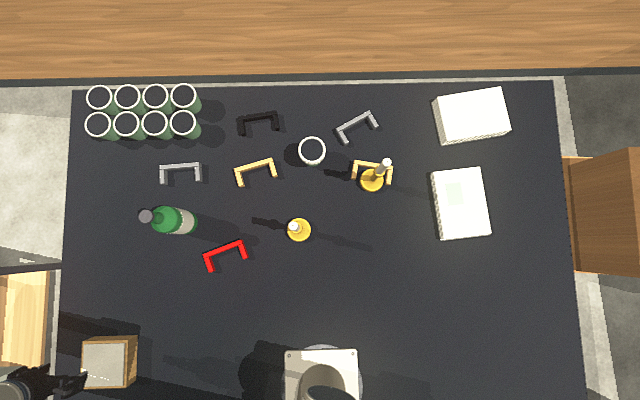

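The scene view shows the free candlestick at (319,180) and the twin in its dock at (295,240). The empty wooden dock is at (386,190).

In the top view, the candidates are:
- **Candlesticks:** (299,230) stands on the open table. (372,178) is in a dock, so it is the twin.
- **Docks:** (256,171) is wood and empty, so I choose it. (372,170) is wood and taken. The look-alikes are grey (181,172), grey (357,125), black (258,121) and red (225,255).

Next is the one close crop, with measurements.

```bash
cat > h.py <<'E'
from rig import manip
import cv2,numpy as np
def ray(c,u,v,z):
    T=c["cam_to_world"]; d=T[:3,:3]@np.array([(u-c["cx"])/c["fx"],(v-c["cy"])/c["fy"],1]); o=T[:3,3]
    return o+d*(z-o[2])/d[2]
def proj(c,P):
    T=c["cam_to_world"]; p=(np.atleast_2d(P)-T[:3,3])@T[:3,:3]
    return np.c_[c["fx"]*p[:,0]/p[:,2]+c["cx"],c["fy"]*p[:,1]/p[:,2]+c["cy"]]
def dockpts(x,y,a,z):
    L=np.array([[-.01,.062],[.05,.062],[.05,-.062],[-.01,-.062],[-.01,-.048],[.036,-.048],[.036,.048],[-.01,.048]])
    R=np.array([[np.cos(a),-np.sin(a)],[np.sin(a),np.cos(a)]])
    return np.c_[L@R.T+[x,y],np.full(8,z)]
def circ(x,y,z,r=.036):
    t=np.linspace(0,2*np.pi,60); return np.c_[x+r*np.cos(t),y+r*np.sin(t),0*t+z]
def render(c,solids):
    m=np.zeros((400*4,640*4),np.uint8)
    for polys in solids:
        for P in polys: cv2.fillPoly(m,[np.round(proj(c,P)*4*16).astype(np.int32)],255,shift=4)
    return cv2.resize(m,(640,400),interpolation=cv2.INTER_AREA)/255.
E
cat > m.py <<'E'
from h import *
from scipy.optimize import minimize
C={n:manip.camera(n) for n in("top","scene")}
def dsolid(p):
    a=dockpts(*p,0.);b=dockpts(*p,.03);out=[b]
    for i in range(8): j=(i+1)%8; out.append(np.array([a[i],a[j],b[j],b[i]]))
    return out
def fsolid(p):
    return [circ(p[0],p[1],z) for z in np.linspace(0,.03,7)]
def mask(c):
    h=cv2.cvtColor(c["image"],cv2.COLOR_RGB2HSV); return ((h[...,0]>9)&(h[...,0]<32)&(h[...,1]>75)&(h[...,2]>70)).astype(float)
M={n:mask(C[n]) for n in C}
def fit(solid,p0,pad):
    q=np.vstack(solid(p0)); B={}
    for n in C:
        u=proj(C[n],q); B[n]=(*np.floor(u.min(0)-pad).astype(int),*np.ceil(u.max(0)+pad).astype(int))
    def cost(p):
        s=0
        for n in C:
            a,b,e,f=B[n]; s+=np.abs(render(C[n],[solid(p)])-M[n])[b:f,a:e].sum()
        return s
    p0=np.array(p0); sx=np.vstack([p0]+[p0+d for d in np.eye(len(p0))*([.012,.012,.12][:len(p0)])])
    r=minimize(cost,p0,method="Nelder-Mead",options=dict(initial_simplex=sx,xatol=2e-4,fatol=.1))
    return r.x,r.fun
E
python3 - <<'E'
from m import *
t=C["top"]
f0=ray(t,299,231,.02);d0=ray(t,256,175,.03);b=ray(t,256,167,.03)
print(f0,d0)
d,e=fit(dsolid,[d0[0]-.01,d0[1],.2],4);print("dock",d,e)
d2,e2=fit(dsolid,[d[0]-.01,d[1],-.2],4);print("dock",d2,e2)
if e2<e:d=d2
f,e=fit(fsolid,f0[:2],2);print("foot",f,e)
for u in [(312,150,.115),(372,180,.02)]:print(ray(t,*u))
out=[]
for n in C:
    I=np.ascontiguousarray(C[n]["image"][:,:,::-1]);u=proj(C[n],np.array([[*((d[:2]+f)/2),.03]]))[0]
    x,y=int(u[0])-50,int(u[1])-60
    k=4;J=cv2.resize(I[y:y+120,x:x+100],None,fx=k,fy=k)
    for P in (dockpts(*d,.03),dockpts(*d,0),circ(*f,.03),circ(*f,0)):
        cv2.polylines(J,[np.round((proj(C[n],P)-[x,y]+.5)*k).astype(int)],True,(255,0,255),1)
    out.append(J)
cv2.imwrite("pics/c1.png",np.hstack(out))
E
```

```text
[0.46530674 0.05625455 0.02      ] [0.64311871 0.18722201 0.03      ]
dock [0.63583165 0.18544841 0.26333058] 226.72156862745098
dock [0.63597969 0.18581754 0.27717439] 226.57647058823528
foot [0.47027505 0.0569824 ] 158.85490196078433
[0.6984145  0.00911835 0.115     ]
[ 0.61997216 -0.17749955  0.02      ]
```

View pics/c1.png

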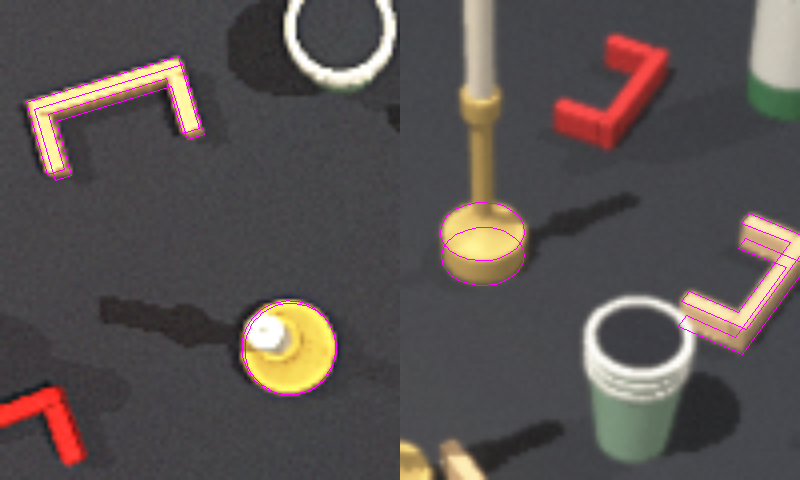

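The crop confirms the choice: the fits lie on the empty wooden dock, at (0.636, 0.185) with yaw 0.27, and on the free candlestick's foot, at (0.470, 0.057).

I'll push with the two half-open fingertips as a cradle. The gripper will lean back so its body clears the stem.

```bash
cat > p.py <<'E'
from h import *
from scipy.spatial.transform import Rotation as Ro
TH=np.radians(35); OPEN=.045; AHEAD=.050; Z=.028   # foot centre AHEAD of TCP in contact
D=np.array([.6359,.1856]);A=.27; F=np.array([.4703,.057])
ax=lambda a:np.array([np.cos(a),np.sin(a)])
def rot(h,s=1):
    z=np.array([*(np.sin(TH)*ax(h)),-np.cos(TH)]);y=s*np.array([-np.sin(h),np.cos(h),0])
    return Ro.from_matrix(np.c_[np.cross(y,z),y,z]).as_rotvec()
def tcp(c,h,back=0.,z=Z): return np.array([*(c-(AHEAD+back)*ax(h)),z])
P=D-.10*ax(A); H1=np.arctan2(*(P-F)[::-1])
E
python3 - <<'E'
from p import *
print(P,H1)
for s in(1,-1):
  for q in[(F,H1,.04,.3),(F,H1,.04),(P,H1),(P,H1,.04),(P,A,.04),(P,A),(D,A)]:
    j=manip.solve_ik(tcp(*q),rot(q[1],s));print(s,None if j is None else np.round(j,2))
print(manip.solve_ik(manip.get_position()+[0,0,.25],manip.get_ee_rot()))
E
```

```text
[0.53952291 0.15892686] 0.9742059294338778
1 None
1 [-0.46  0.69  2.29  1.47  0.61  1.87]
1 [-0.06  0.7   2.16  1.68  0.52  2.07]
1 [-0.15  0.69  2.2   1.65  0.55  2.01]
1 [0.26 0.69 2.39 3.13 0.55 1.57]
1 [0.26 0.69 2.31 3.13 0.46 1.57]
1 [0.26 0.71 2.1  3.13 0.28 1.58]
-1 [-0.46  0.03  2.17  0.74  1.   -0.3 ]
-1 [-0.46  0.69  2.29  1.47  0.61 -1.28]
-1 [-0.06  0.7   2.16  1.68  0.52 -1.07]
-1 [-0.15  0.69  2.2   1.65  0.55 -1.14]
-1 [ 0.26  0.69  2.39  3.13  0.55 -1.57]
-1 [ 0.26  0.69  2.31  3.13  0.46 -1.57]
-1 [ 0.26  0.71  2.1   3.13  0.28 -1.56]
[ 1.32698420e+00  2.50731333e-01  1.31708779e+00 -1.69935986e-05
  1.57474154e+00 -1.90223978e-02]
```

```bash
python3 - <<'E'
from p import *
R=rot(H1,-1)
manip.servo_line(manip.get_position()+[0,0,.25],rate=.25)
for z in(.48,.44,.4,.36):
    try: manip.move_to(tcp(F,H1,.04,z),R);print("at",z);break
    except manip.IKError: pass
manip.command_gripper(OPEN)
print(manip.get_width(),manip.get_time())
try: manip.servo_line(tcp(F,H1,.04,.06),R,rate=.15); manip.servo_line(tcp(F,H1,.04),R,rate=.05)
except manip.IKError as e: print("IK",e)
print(manip.get_position(),manip.get_contact_force(),manip.get_time())
o=[cv2.resize(manip.camera(n)["image"][y:y+130,x:x+100],None,fx=4,fy=4) for n,x,y in(("top",240,130),("scene",270,90))]
cv2.imwrite("pics/c2.png",np.hstack(o)[:,:,::-1])
E
```

```text
at 0.48
0.04471858390047401 4.2583
[ 0.41974627 -0.01742274  0.02806254] [ 0.25676335  0.1371272  -0.20408576] 8.0
```

View pics/c2.png

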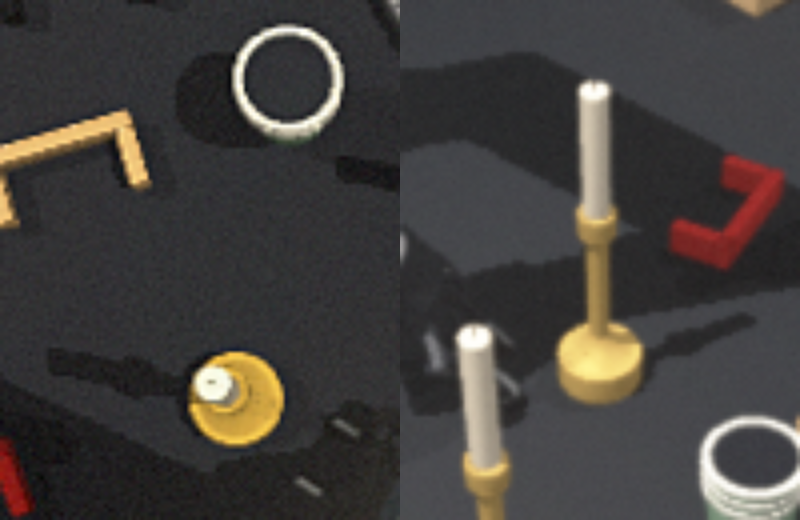

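The open fingers sit behind and to the right of the foot in the top crop, at about (325,457), aimed at it without touching. Now the first push.

```bash
python3 - <<'E'
from m import *
from p import *
R=rot(H1,-1); L=np.linalg.norm(P-F)
for s in (-.025,-.01,0,.01,.04):
    manip.servo_line(tcp(F+s*ax(H1),H1),R,rate=.04); print(s,np.round(manip.get_contact_force(),1))
f,e=fit(fsolid,F+.03*ax(H1),2); print(f,e,"rel heading frame",(f-F)@ax(H1),(f-F)@ax(H1+np.pi/2))
for s in np.linspace(.04,L,4)[1:]:
    manip.servo_line(tcp(F+s*ax(H1),H1),R,rate=.05); print(s,np.round(manip.get_contact_force(),1))
from m import *
C.update({n:manip.camera(n) for n in C});M.update({n:mask(C[n]) for n in C})
f,e=fit(fsolid,P,2); print(f,e,"vs P",P,"rel",(f-P)@ax(H1),(f-P)@ax(H1+np.pi/2),manip.get_time())
o=[cv2.resize(C[n]["image"][y:y+130,x:x+100],None,fx=4,fy=4) for n,x,y in(("top",210,130),("scene",300,90))]
cv2.imwrite("pics/c3.png",np.hstack(o)[:,:,::-1])
E
```

```text
-0.025 [-0.   0.   0.7]
-0.01 [-0.1  0.   0.2]
0 [-0.7  0.1 -0.8]
0.01 [ 0.2 -0.8 -0.8]
0.04 [ 0.2  0.1 -0.7]
[0.47066011 0.05784084] 127.34901960784313 rel heading frame 0.0008979115081630373 0.0001745040272725756
0.06773692538501008 [-0.1 -0.4 -0.5]
0.09547385077002016 [ 0.1 -0.5 -0.4]
0.12321077615503022 [ 0.3 -0.4  0.1]
[0.53818445 0.15607995] 125.09411764705882 vs P [0.53952291 0.15892686] rel -0.0031070980571195504 -0.0004922172416613108 13.175
```

View pics/c3.png

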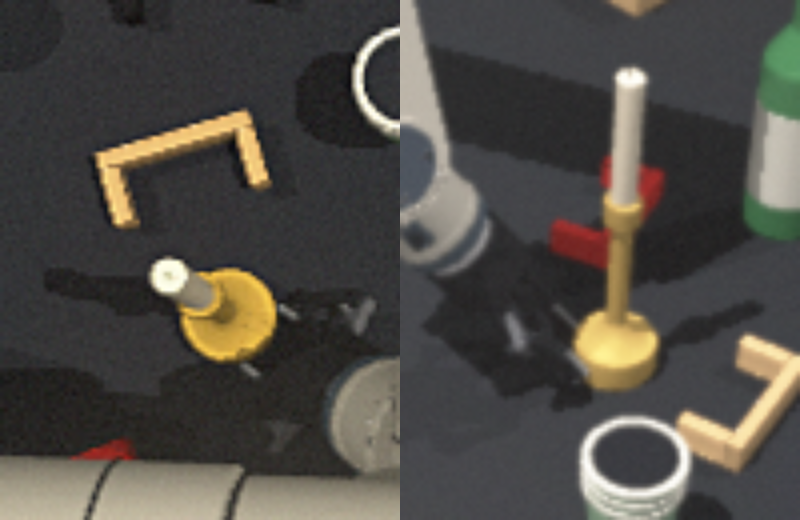

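After the first push the foot stands upright at the dock mouth, in the top crop at about (228,315). It is 2 mm off the dock axis and cradled by both fingers. Next I retreat, turn to the dock heading and push in.

```bash
sed -i 's/AHEAD=.050/AHEAD=.047/' p.py; python3 - <<'E'
from m import *
from p import *
f=np.array([.5382,.1561]); R=rot(H1,-1);R2=rot(A,-1)
manip.servo_line(tcp(f,H1,.05),R,rate=.08)
manip.servo_line(tcp(f,H1,.05,.07),R,rate=.1)
try: manip.servo_line(tcp(f,A,.045,.07),R2,rate=.03)
except manip.IKError: print("joint move");manip.move_to(tcp(f,A,.045,.07),R2)
manip.servo_line(tcp(f,A,.045),R2,rate=.05)
print(manip.get_position(),tcp(f,A,.045),manip.get_contact_force(),manip.get_time())
manip.servo_line(tcp(f,A,.01),R2,rate=.05)
for k in (0,.4,.7,.9):
    manip.servo_line(tcp(f+k*(D-f),A),R2,rate=.04);print(k,np.round(manip.get_contact_force(),1))
C.update({n:manip.camera(n) for n in C});M.update({n:mask(C[n]) for n in C})
o=[]
for n,x,y in(("top",210,110),("scene",330,100)):
    J=np.ascontiguousarray(cv2.resize(C[n]["image"][y:y+130,x:x+100],None,fx=4,fy=4)[:,:,::-1])
    for Q in (circ(*D,.03),): cv2.polylines(J,[np.round((proj(C[n],Q)-[x,y]+.5)*4).astype(int)],True,(255,0,255),1)
    o.append(J)
cv2.imwrite("pics/c4.png",np.hstack(o));print(manip.get_time())
E
```

```text
[0.44959835 0.13157308 0.02813066] [0.44953308 0.13156071 0.028     ] [ 0.30833427  0.77153806 -0.10608799] 17.9333
0 [0.7 0.5 0.1]
0.4 [-0.4 -0.9 -0.2]
0.7 [-0.3  0.2  0. ]
0.9 [-0.8  0.3 -1.1]
22.025
```

View pics/c4.png

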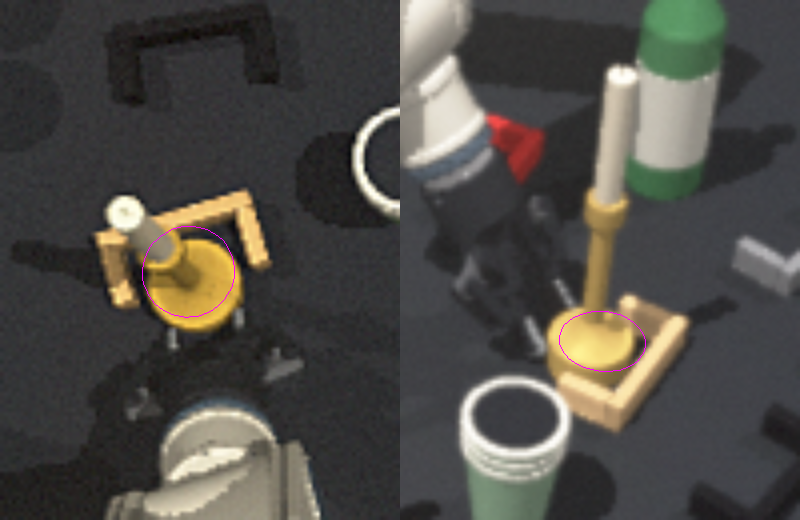

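The foot is between the cheeks, upright, about 10 mm short in the top crop at (190,282). I'll advance in small steps until the back stops it.

```bash
python3 - <<'E'
from m import *
from p import *
R2=rot(A,-1); a3=np.array([*ax(A),0])
p=manip.get_position();p[2]=Z; n=0
while n<22:
    n+=1;manip.servo_line(p+n*.001*a3,R2,rate=.02)
    F_=np.mean([manip.get_contact_force()@a3]); 
    if n>5: print(n,round(F_,1),end="; ")
    if F_<-6: break
c=p[:2]+n*.001*ax(A)+AHEAD*ax(A);print("\nest centre in dock",(c-D)@ax(A),(c-D)@ax(A+np.pi/2))
manip.servo_line(p+(n*.001-.06)*a3,R2,rate=.06)
C.update({n:manip.camera(n) for n in C});M.update({n:mask(C[n]) for n in C})
o=[]
for n,x,y in(("top",210,110),("scene",330,100)):
    J=np.ascontiguousarray(cv2.resize(C[n]["image"][y:y+130,x:x+100],None,fx=4,fy=4)[:,:,::-1]);o.append(J)
cv2.imwrite("pics/c5.png",np.hstack(o));print(manip.get_time())
E
```

```text
6 -2.3; 7 -2.3; 8 -3.3; 9 -2.9; 10 -2.7; 11 -2.4; 12 -6.0; 13 -6.8; 
est centre in dock 0.0029889388061660814 -0.0002487098107826134
26.625
```

View pics/c5.png

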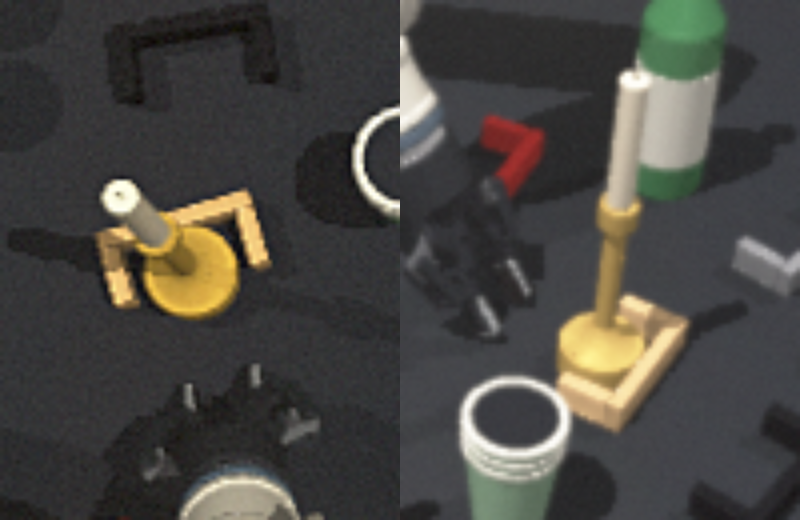

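The foot appears to be against the back: in the top crop the disc spans about rows 226-317, and the predicted home circle is 225-317. One firmer nudge will confirm the stop, and then I check numerically.

```bash
python3 - <<'E'
from m import *
from p import *
R2=rot(A,-1); a3=np.array([*ax(A),0])
p=manip.get_position();p[2]=Z
manip.servo_line(p+.05*a3,R2,rate=.06)
for n in range(58,72):
    manip.servo_line(p+n*.001*a3,R2,rate=.02); F_=manip.get_contact_force()@a3; print(n,round(F_,1),end="; ")
    if F_<-15: break
manip.servo_line(p-.03*a3,R2,rate=.08)
manip.servo_line(p-.03*a3+[0,0,.15],R2,rate=.12)
manip.hold(.5)
C.update({n:manip.camera(n) for n in C});o=[]
for n,x,y in(("top",210,110),("scene",330,100)):
    J=np.ascontiguousarray(cv2.resize(C[n]["image"][y:y+130,x:x+100],None,fx=4,fy=4)[:,:,::-1])
    cv2.polylines(J,[np.round((proj(C[n],circ(*D,.03))-[x,y]+.5)*4).astype(int)],True,(255,0,255),1);o.append(J)
cv2.imwrite("pics/c6.png",np.hstack(o));print(manip.get_time())
E
```

```text
58 -1.9; 59 -4.9; 60 -7.2; 61 -10.2; 62 -11.7; 63 -16.0; Traceback (most recent call last):
  File "<stdin>", line 10, in <module>
rig.IKError: the arm cannot follow that straight line within its joint ranges
```

The force climbs steadily at about 3 N per mm, so the foot is against the stop. Now I back off and check.

```bash
python3 - <<'E'
from m import *
from p import *
R2=rot(A,-1); a3=np.array([*ax(A),0])
p=manip.get_position()
manip.servo_line(p-.06*a3,R2,rate=.08)
try: manip.servo_line(p-.06*a3+[0,0,.1],R2,rate=.12)
except manip.IKError: print("stay low")
manip.hold(.5)
C.update({n:manip.camera(n) for n in C});o=[]
for n,x,y in(("top",210,110),("scene",330,100)):
    J=np.ascontiguousarray(cv2.resize(C[n]["image"][y:y+130,x:x+100],None,fx=4,fy=4)[:,:,::-1])
    cv2.polylines(J,[np.round((proj(C[n],circ(*D,.03))-[x,y]+.5)*4).astype(int)],True,(255,0,255),1);o.append(J)
cv2.imwrite("pics/c6.png",np.hstack(o));cv2.imwrite("pics/top9.png",C["top"]["image"][:,:,::-1]);print(manip.get_time(),manip.get_contact_force())
E
```

```text
33.4 [-0.35489321  0.53016445  0.45089609]
```

View pics/c6.png

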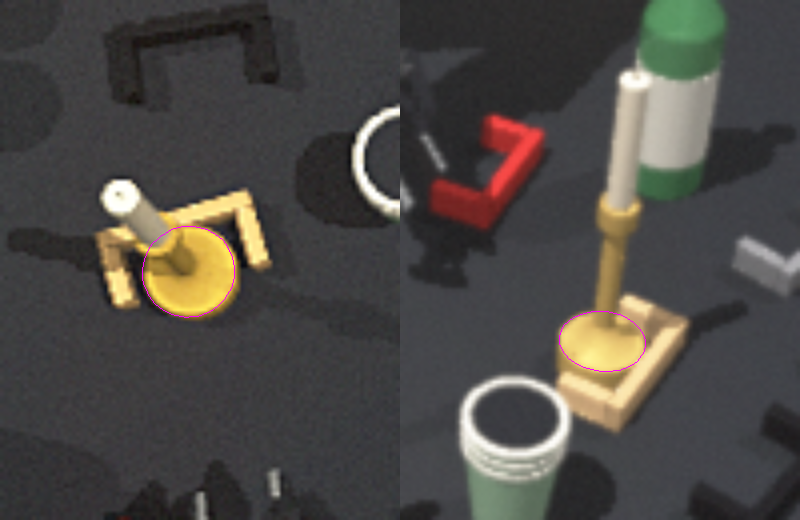

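View pics/top9.png

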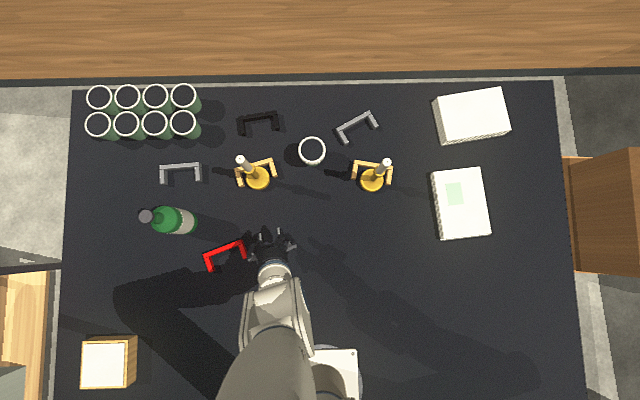

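The foot's top face matches the home circle in both views, in the top crop at (190,271). In the full top view everything else is where it was: twin (372,178), cups (312,150), bottle (170,220), booklets (460,203) and red dock (225,255). The arm is clear of everything, so I hand in.

```bash
python3 -c "
from rig import manip
print(manip.sign_off())"
```

```text
the job is handed in; nothing more can be done
None
```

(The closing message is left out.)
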